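# Clear the rubbish from the draining rack into the lidded waste box

### The arm

A 7-joint arm with a two-finger parallel gripper is mounted at the origin on the work surface. World frame = base frame: x ahead of the robot, y to its left, z up, the work surface at z = 0. Lengths are in m, angles in degrees, forces in N, time in s.
With the tool pointing down it reaches from about 0.425 to 0.875 m from the base axis. Payload 4.7 kg.
Tool frame: the origin (TCP) lies between the finger pads; the fingertips stand 8 mm ahead of it and the grasp point (between the pads) lies 11 mm behind it; z points along the fingers, y is the line along which they close (so a half turn about z gives the same grasp; the last joint's range is limited). The gripper opens to 87 mm and grips with 3 to 60 N. Pads are 19 mm wide; open, the fingers measure 117 mm over their backs; the gripper's body (75 mm by 190 mm) begins 51 mm behind the grasp point.
Start: joints at [-70.124, 18.392, -4.016, 83.108, 1.295, 78.541, -3.26], TCP at [0.212, 0.614, 0.231] pointing down, gripper open.
Joint ranges: [-163.93, 163.93], [-17.29, 119.83], [-79.2, 71.16], [3.27, 140.29], [-89.18, 269.18], [5.43, 117.66], [-154.24, 154.24]. Speed limits (degrees/s): [147.25, 147.25, 180, 180, 180, 180, 180].

### API

Orientations are given as [roll, pitch, yaw] about the fixed x, y, z axes, in that order (R = Rz(yaw) Ry(pitch) Rx(roll)).
In Python, from cell import env, viewer gives the robot as it stands. The module is installed in compiled form; this text tells all that it offers.
- The arm moves only by the tool arm_command, never from a script. Its argument "series" is a list of rows, each a list of 2 entries, a list of its own where there are three numbers: the shift along the tool's x, y, z in mm, then the turn about the tool's z in rad. A call has exactly 5 rows; each row is the pose to reach, as a shift and turn from the pose commanded when the call began, along the tool's axes at that moment; what a row does not reach only later rows make up. A row lasts 1/10 s, in which the tool goes at most 50 mm and 8.59 degrees, less where a joint would pass 70% of its speed; a pose out of reach is approached as far as the arm can. A call with a gripper value outside its range is refused whole. "grip" is the gripper command: -1 is fully open, 1 is shut, values between are in proportion, set as the call begins (left out, the last holds). The fingers move at their own pace and stop on an object; "grip_force" is the grip in N (left out, the last holds). Time passes only in rows, so rows that repeat a pose let the fingers close, or fill a call up. It gives the time, the measured TCP pose, the force, the opening and the grip force at its end, in the units of the state.
- env.get_obs(): the state, without advancing time (a new reading comes with each control period).
- viewer.read_camera(name): name is "scene" or "top" or "wrist"; returns (picture, depth): 420x560x3 uint8, blue, green, red; 420x560 float32, m along the optical axis (not along the pixel's ray), 0 where there is no reading.
- viewer.calibration(name): a dict with "K" (3x3 intrinsics, pixels), "T" (4x4, takes a point from camera to world coordinates); the wrist camera has in their place "hand_eye" (4x4, takes a point from camera to tool coordinates, whose origin is the TCP and whose axes are the flange's). Camera axes: x right, y up, looking along -z (the intrinsics and any distortion apply to the point x, -y, -z); pixel columns grow to the right and rows downward; lengths in m; the calibration is good to about 2 mm. A picture is of the moment at which its call begins: read the wrist's pose just before it. calibration takes no time and is no camera call.
- env.sign_off(): hands the job in; it is judged then, once.
The state is a dict: "time_s": time; "qpos": joint angles; "joint_velocities": joint speeds; "effort": joint torques, N m; "tool_pos": TCP position; "tool_rot": TCP orientation; "force": force on the tool from outside, world axes, zero at the start; "wrist_torque": the same for the moment, N m; "grip_width": finger opening in m; "grasp_force": force on a finger pad.
Only numpy, scipy, OpenCV 4.12 (cv2) and the standard library are available. Lean on these libraries where they do the work, as an engineer would, in place of code of your own. Each camera call takes 0.05 s, during which the arm holds its last target. There are 200 camera calls.

### The job

Clear the rubbish off the staining bench: open the small steel waste box by the bar handle on its lid, put the crumpled paper-towel ball and the empty cardboard slide carton into it, and shut the lid fully again. What lies under the front edge of the wire draining rack has to be reached at a slant: do not knock the rack with its glassware; leave the bottles and everything else on the bench where they are.

Things in the scene. Friction and masses are not known exactly. Their poses are not given: they have to be found in the camera images.
- waste_box: Fixed open-topped box of plain sheet steel, 180 (x) by 170 (y) by 130 mm high, walls and floor 3 mm, with a hinged lid. Origin at the centre of its underside; x points from the handle side to the hinge side, z up.
- waste_lid (a joint): Angle of the waste box's lid about the hinge on the box's +x rim, rad: 0 shut (it starts shut or up to 0.12 ajar), grows as the handle side swings up and over towards +x, stop at 1.75 (just past upright). The hinge is stiff, so the lid stays at whatever angle it is left; the handle needs about 2 to 5 N. The lid is a 180 by 170 mm steel plate 4 mm thick, 0.22 kg.
- waste_lid_handle (a point): Middle of the lid's handle: a round dark steel bar 10 mm thick, 90 mm long, parallel to the hinge, its middle 40 mm off the lid's upper face, a post at each end; 150 mm from the hinge line, 30 mm from the lid's free edge. Axes: x towards the hinge, y along the bar, z out of the lid; it lies at (-0.150, 0, 0.044) from the hinge point. It is fixed to the lid, so it turns as the lid swings.
- waste_lid_hinge (a point): Middle of the lid's hinge line, on the far (+x) rim of the waste box, 130 mm above the bench. Same axes as the handle point.
- drain_rack: Fixed wire draining rack of steel: a wire deck 200 (x) by 460 mm (y) whose lowest wires are 211 mm above the bench, on four 8 mm wire legs at its corners, open in front and behind; upturned beakers and tubes (fixed to it) on the back half, up to 320 mm high. Origin on the bench under the middle of the deck, so its front edge, towards the robot, is at -0.100 along its x.
- paper_ball: Crumpled paper-towel ball, off-white, rigid and light, about 50 mm across every way (43 mm over its flattest sides, which face its y) and 48 mm high. Origin at its middle, 24 mm above its flattened underside.
- slide_carton: Empty cardboard carton for microscope slides, 76 mm long (x), 36 mm wide (y), 30 mm high, rigid and light, with an end flap at +x standing 20 mm out. Origin at the centre of its underside. Lies flat.
- strip_tub: White test-strip tub with a black cap, 34 mm across, 85 mm high, under the rack's middle; bystander, to be left standing where it is. Origin at the centre of its underside
- stain_bottle: Amber stain bottle, 42 mm across, 105 mm high, far in under the rack; bystander, to be left standing where it is. Origin at the centre of its underside
- dropper_bottle: Small amber dropper bottle, 30 mm across, 75 mm high, in front of the rack or under its front edge; bystander, to be left standing where it is. Origin at the centre of its underside
- sample_jar: Clear sample jar with a white cap, 52 mm across, 60 mm high; bystander, to be left standing where it is. Origin at the centre of its underside
- slide_box: Grey plastic slide box with a clasp, 95 by 85 by 35 mm; bystander, to be left standing where it is. Origin at the centre of its underside
- wash_bottle: White plastic wash bottle, 68 mm across, 165 mm high; bystander, to be left standing where it is. Origin at the centre of its underside
- jug: Clear plastic open measuring beaker, 80 mm across, 115 mm high; bystander, to be left standing where it is. Origin at the centre of its underside

How it is judged:
By the outcome, as a careful person would: the job done as asked, in the order asked, and still so for the second after the job is handed in, with the robot touching nothing.
It also fails if it takes over 72 s, if anything falls off the work surface, if the arm or the gripper's body presses on something with over 40 N, if the wrist force passes 120 N, or if a joint passes its speed limit or range.

## Working session

There is one attempt and no reset: what is moved stays moved. The work goes in short steps, Python scripts to look and compute and a tool call to move; the robot and the scene stay as the last step left them, time stands still between calls to the robot, and variables do not carry over. Pictures are saved under pics/ and viewed, at most 12 in all, crops included, and the job is handed in when it is done.

Besides the shell and the picture viewer there is one more tool, called after "Request:" by a JSON object that holds its "name" and its "arguments". arm_command: Moves the arm, as the interface text tells. Its arguments: {"type":"object","properties":{"series":{"type":"array"},"grip":{"type":"number"},"grip_force":{"type":"number"}},"required":["series"]}

```bash
mkdir -p pics; cat > h.py <<'E'
import numpy as np, cv2
from cell import env, viewer
from scipy.spatial.transform import Rotation as R
def cam(n):
    o=env.get_obs(); p,d=viewer.read_camera(n); c=viewer.calibration(n)
    if 'T' in c: T=np.array(c['T'])
    else:
        B=np.eye(4);B[:3,:3]=R.from_euler('xyz',o['tool_rot'],degrees=True).as_matrix();B[:3,3]=o['tool_pos'];T=B@np.array(c['hand_eye'])
    return p,d,np.array(c['K']),T,c
def cloud(d,K,T):
    v,u=np.mgrid[:d.shape[0],:d.shape[1]]
    P=np.stack([(u-K[0,2])/K[0,0]*d,-(v-K[1,2])/K[1,1]*d,-d],-1)
    W=P@T[:3,:3].T+T[:3,3]; W[d==0]=np.nan
    return W
E
python3 - <<'E'
from h import *
print(env.get_obs())
for n in ('scene','top'):
    p,d,K,T,c=cam(n); print(n,c); cv2.imwrite(f'pics/{n}0.png',p); np.savez(f'{n}0.npz',p=p,d=d,K=K,T=T)
print(viewer.calibration('wrist'))
E
```

```text
{'time_s': 0.0, 'qpos': array([-70.12311155,  18.43963008,  -4.01573992,  83.17353236,
         1.29591677,  78.53885518,  -3.2581989 ]), 'joint_velocities': array([-0.0216965 , -0.05574962,  0.01326516,  0.04209331,  0.02592578,
        0.0464443 ,  0.00564269]), 'effort': array([-1.26451181e-03, -4.91286635e+01, -4.04450800e-01, -3.12524414e+01,
       -6.38622791e-02,  4.38528636e-02,  1.78312166e-04]), 'tool_pos': array([0.21224072, 0.61382678, 0.22946704]), 'tool_rot': array([-1.79893272e+02,  6.40111588e-03,  1.60935019e+02]), 'force': array([ 0.35509534, -0.05543571, -0.66905346]), 'wrist_torque': array([-0.00730692, -0.01409929, -0.04295589]), 'grasp_force': 0.0, 'grip_width': 0.08716631938896774}
scene {'K': array([[518.26415948,   0.        , 288.28137315],
       [  0.        , 518.26415948, 213.260474  ],
       [  0.        ,   0.        ,   1.        ]]), 'T': array([[-0.97302736, -0.14558687,  0.17894755,  0.88572536],
       [ 0.23067343, -0.60479933,  0.7622385 ,  1.35014514],
       [-0.00274456,  0.78295736,  0.62206932,  1.17739741],
       [ 0.        ,  0.      
[... 359 characters left out ...]
5166899e-02],
       [-6.62077181e-03,  1.66615051e-01,  9.85999792e-01,
         1.95316892e+00],
       [ 0.00000000e+00,  0.00000000e+00,  0.00000000e+00,
         1.00000000e+00]])}
{'K': array([[323.24940414,   0.        , 275.20723909],
       [  0.        , 323.24940414, 213.27898602],
       [  0.        ,   0.        ,   1.        ]]), 'hand_eye': array([[ 1.16176969e-03,  9.67398138e-01,  2.53257761e-01,
         6.97287500e-02],
       [ 9.99999275e-01, -1.20438038e-03,  1.32137455e-05,
         1.99296888e-04],
       [ 3.17801630e-04,  2.53257562e-01, -9.67398835e-01,
        -1.53416194e-01],
       [ 0.00000000e+00,  0.00000000e+00,  0.00000000e+00,
         1.00000000e+00]])}
```

View pics/scene0.png

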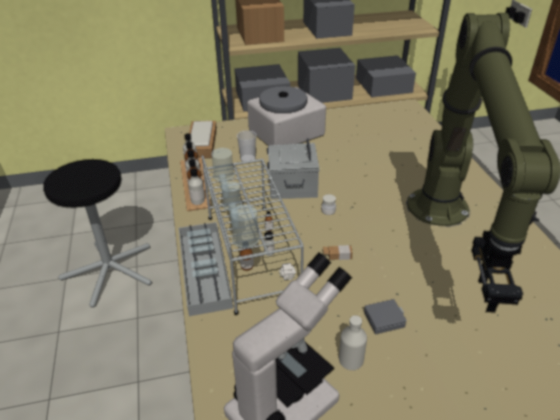

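View pics/top0.png

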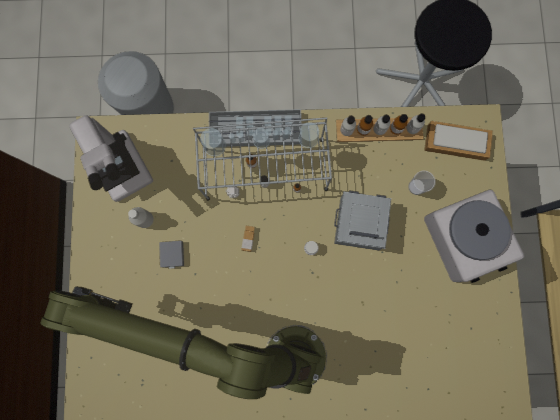

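The scene view shows the paper ball at about (288,271), carton at (338,253) and box at (293,170). In the top view they are at (233,191), (249,238) and (363,220), with the dropper at (297,187), tub at (264,179) and jar at (312,248). I'll zoom in and measure.

```bash
python3 - <<'E'
from h import *
a=np.load('top0.npz');b=np.load('scene0.npz')
A=cv2.resize(a['p'][110:270,180:410],None,fx=3.4,fy=3.4,interpolation=3)[:, :780]
B=cv2.resize(b['p'][130:300,200:370],None,fx=3,fy=3,interpolation=3)
cv2.imwrite('pics/c1.png',A);cv2.imwrite('pics/c2.png',B)
Wa=cloud(a['d'],a['K'],a['T']);Wb=cloud(b['d'],b['K'],b['T'])
def g(n,W,pts):
    for q,(u,v) in pts.items(): print(n,q,np.nanmedian(W[v-1:v+2,u-1:u+2].reshape(-1,3),0).round(3))
g('top',Wa,dict(ball=(233,191),carton=(249,230),flap=(247,243),dropper=(297,187),tub=(264,179),jar=(312,248),lidc=(363,215),handle=(366,235),wash=(138,217),sbox=(171,255),floor=(200,230)))
g('scene',Wb,dict(ball=(288,271),carton=(332,252),jar=(329,204),lid=(290,160),floor=(400,250),handle=(293,184)))
# lid points top
for n,W,(u0,u1,v0,v1) in (('top',Wa,(325,400,180,255)),('sc',Wb,(255,325,140,200))):
    P=W[v0:v1,u0:u1].reshape(-1,3)
    m=(P[:,2]>.115)&(P[:,2]<.16); Q=P[m]
    r=cv2.minAreaRect((Q[:,:2]*1000).astype(np.float32)); print(n,'lid',r,len(Q))
    A_=np.c_[Q[:,:2],np.ones(len(Q))]; print('plane',np.linalg.lstsq(A_,Q[:,2],rcond=None)[0])
    H=P[(P[:,2]>.162)&(P[:,2]<.2)]; print('handle',len(H),np.median(H,0),H.min(0),H.max(0))
# carton, ball
for n,W,(u0,u1,v0,v1) in (('top',Wa,(238,262,220,256)),('sc',Wb,(315,360,238,268))):
    P=W[v0:v1,u0:u1].reshape(-1,3)
    Q=P[(P[:,2]>.02)&(P[:,2]<.045)]
    print(n,'carton',cv2.minAreaRect((Q[:,:2]*1000).astype(np.float32)),np.median(Q,0),len(Q))
for n,W,(u0,u1,v0,v1) in (('top',Wa,(222,245,178,204)),('sc',Wb,(275,302,255,285))):
    P=W[v0:v1,u0:u1].reshape(-1,3)
    Q=P[(P[:,2]>.02)&(P[:,2]<.06)]
    print(n,'ball',cv2.minAreaRect((Q[:,:2]*1000).astype(np.float32)),np.median(Q,0),Q.min(0),Q.max(0),len(Q))
P=Wa[115:210,190:340].reshape(-1,3);Q=P[(P[:,2]>.19)&(P[:,2]<.24)]
print('rack',cv2.minAreaRect((Q[:,:2]*1000).astype(np.float32)),Q.min(0),Q.max(0))
E
```

```text
top ball [0.621 0.216 0.049]
top carton [0.474 0.16  0.025]
top flap [0.424 0.168 0.026]
top dropper [ 0.626 -0.027  0.068]
top tub [0.656 0.096 0.086]
top jar [ 0.396 -0.075  0.059]
top lidc [ 0.502 -0.257  0.141]
top handle [ 0.427 -0.26   0.178]
top wash [0.52  0.552 0.132]
top sbox [0.386 0.453 0.036]
top floor [0.481 0.35  0.001]
scene ball [0.627 0.24  0.042]
scene carton [0.465 0.176 0.031]
scene jar [ 0.408 -0.047  0.051]
scene lid [ 0.508 -0.228  0.139]
scene floor [0.229 0.187 0.   ]
scene handle [ 0.509 -0.176  0.069]
top lid ((504.0525817871094, -232.77517700195312), (236.3828125, 205.4248809814453), 79.49180603027344) 2424
plane [-0.0217368   0.0008633   0.14808267]
handle 86 [ 0.43060441 -0.24627965  0.18199489] [ 0.41856197 -0.29675142  0.16646283] [ 0.62726191 -0.13479795  0.19156469]
sc lid ((507.6119689941406, -229.02435302734375), (251.7289276123047, 208.57601928710938), 78.87277221679688) 1406
plane [-0.025876   -0.03141529  0.14119549]
handle 56 [ 0.43942641 -0.21431886  0.18242058] [ 0.42204706 -0.28327485  0.16304871] [ 0.63236923 -0.12927576  0.19747271]
top c
[... 209 characters left out ...]
602539, 95.63577270507812), 77.22820281982422) [0.44181132 0.17106742 0.02929592] 265
top ball ((621.9376220703125, 221.83123779296875), (41.0143928527832, 50.74431610107422), 10.161584854125977) [0.62106105 0.21952117 0.04151696] [0.60117255 0.19578165 0.0210145 ] [0.64541574 0.24901538 0.05818374] 121
sc ball ((624.6900024414062, 223.3773651123047), (49.75658416748047, 47.09888458251953), 43.907962799072266) [0.62840247 0.2334588  0.03925022] [0.60028636 0.19882825 0.02054401] [0.6502669  0.25112426 0.05549376] 181
rack ((716.1741943359375, 96.39909362792969), (212.34014892578125, 468.81048583984375), 2.9983069896698) [ 0.60000348 -0.14263633  0.19081963] [0.83167808 0.33229498 0.23993889]
```

View pics/c1.png

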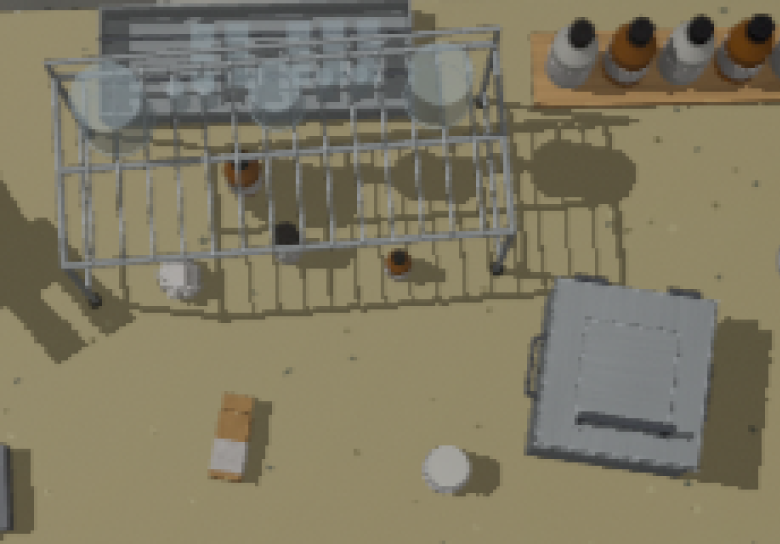

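View pics/c2.png

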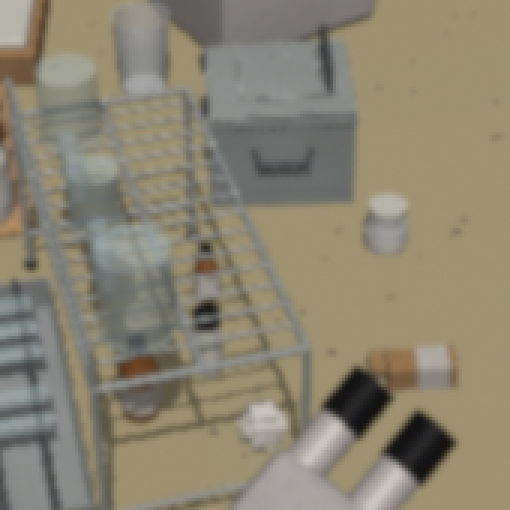

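The crops show the ball under the rack's front wire, the carton lying open to a direct grasp, and the box with its lid bar clear. Both views agree to about 5 mm: ball (0.624,0.222), carton (0.443,0.167, top at 0.030), handle near (0.43,-0.25,0.18). Now I'll move over towards the box.

Request:
{"name": "arm_command", "arguments": {"series": [[[-40, -29, -20], 0], [[-80, -58, -40], 0], [[-120, -87, -60], 0], [[-160, -116, -70], 0], [[-200, -145, -70], 0]], "grip": -1}}

```text
time_s: 0.6
tool_pos: [0.3498, 0.4185, 0.3018]
tool_rot: [179.8, 0.0, 161.0]
force: [1.6, 0.7, -0.1]
grip_width: 0.087
grasp_force: 0.0
```

Request:
{"name": "arm_command", "arguments": {"series": [[[-40, -30, 0], 0], [[-80, -60, 0], 0], [[-120, -90, 0], 0], [[-160, -120, 0], 0], [[-200, -150, 0], 0]]}}

```text
time_s: 1.1
tool_pos: [0.4893, 0.2106, 0.3]
tool_rot: [180.0, -0.0, 160.9]
force: [1.9, 0.1, -0.2]
grip_width: 0.0871
grasp_force: 0.0
```

Request:
{"name": "arm_command", "arguments": {"series": [[[-8, -45, 0], 0], [[-16, -90, 0], 0], [[-24, -135, 0], 0], [[-32, -180, 0], 0], [[-40, -220, 0], 0]]}}

```text
time_s: 1.6
tool_pos: [0.4537, -0.0109, 0.2999]
tool_rot: [180.0, -0.0, 160.9]
force: [0.5, 0.1, 0.6]
grip_width: 0.087
grasp_force: 0.0
```

Request:
{"name": "arm_command", "arguments": {"series": [[[-8, -40, 0], 0.14], [[-16, -80, 0], 0.28], [[-24, -120, 0], 0.42], [[-32, -160, 0], 0.56], [[-40, -200, 0], 0.69]]}}

```text
time_s: 2.1
tool_pos: [0.4264, -0.2121, 0.3]
tool_rot: [180.0, -0.0, 121.1]
force: [1.3, -0.5, 0.2]
grip_width: 0.0867
grasp_force: 0.0
```

Request:
{"name": "arm_command", "arguments": {"series": [[[0, 0, 0], 0.14], [[0, 0, 0], 0.28], [[0, 0, 0], 0.42], [[0, 0, 0], 0.56], [[0, 0, 0], 0.69]]}}

```text
time_s: 2.6
tool_pos: [0.4268, -0.2105, 0.2998]
tool_rot: [-180.0, -0.0, 81.5]
force: [0.7, 0.4, -0.6]
grip_width: 0.0867
grasp_force: 0.0
```

Tracking is good. Next I'll measure the lid and handle from here.

```bash
cat >> h.py <<'E'
def to(x,y,z,yaw=None):
    o=env.get_obs(); M=R.from_euler('xyz',o['tool_rot'],degrees=True).as_matrix()
    s=M.T@(np.array([x,y,z])-o['tool_pos'])*1000
    print('shift',s.round(1), 'turn', None if yaw is None else round(float(-np.radians((yaw-o['tool_rot'][2]+180)%360-180)),3))
E
python3 - <<'E'
from h import *
p,d,K,T,c=cam('wrist'); cv2.imwrite('pics/w1.png',p)
W=cloud(d,K,T).reshape(-1,3)
B=(W[:,0]>.36)&(W[:,0]<.65)&(W[:,1]<-.1)&(W[:,1]>-.4)
H=W[B&(W[:,2]>.168)&(W[:,2]<.2)&(W[:,0]<.5)]
print('handle',len(H),cv2.minAreaRect((H[:,:2]*1000).astype(np.float32)),np.percentile(H[:,2],[5,50,95]))
Q=W[B&(W[:,2]>.125)&(W[:,2]<.15)]
print('lid',len(Q),cv2.minAreaRect((Q[:,:2]*1000).astype(np.float32)))
print(np.linalg.lstsq(np.c_[Q[:,:2],np.ones(len(Q))],Q[:,2],rcond=None)[0], env.get_obs()['qpos'].round(1))
E
```

```text
handle 797 ((429.7493896484375, -249.2769775390625), (98.56824493408203, 9.951078414916992), 79.7580337524414) [0.17895314 0.18191071 0.18342375]
lid 20662 ((504.5248107910156, -232.34860229492188), (234.9964599609375, 207.40769958496094), 79.9711685180664)
[-0.02253844 -0.0063635   0.1464885 ] [-16.   -7.   36.1 101.6   4.1  84.2  10.7]
```

View pics/w1.png

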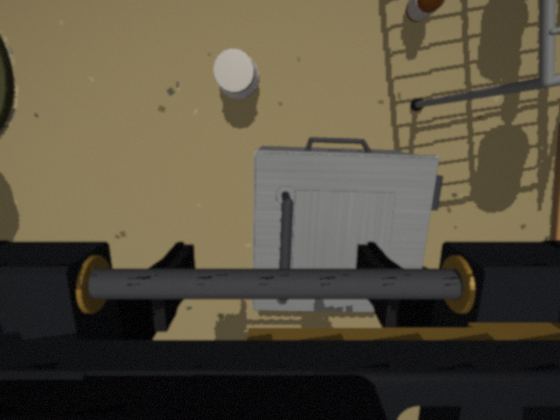

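The wrist view shows the bar at about (287,240) between the fingers, with the lid around it. Handle centre (0.430,-0.249), top 0.183, so centre z≈0.178; box yaw is about -10°. I'll descend and grip.

Request:
{"name": "arm_command", "arguments": {"series": [[[-20, 5, 30], 0.03], [[-38, 9, 65], 0.03], [[-38, 9, 95], 0.03], [[-38, 9, 120], 0.03], [[-38, 9, 133], 0.03]], "grip": -0.3}}

```text
time_s: 3.15
tool_pos: [0.4292, -0.2489, 0.1648]
tool_rot: [-179.8, -0.0, 80.2]
force: [0.2, 0.4, -0.1]
grip_width: 0.0591
grasp_force: 0.0
```

Request:
{"name": "arm_command", "arguments": {"series": [[[0, 0, 0], 0], [[0, 0, 0], 0], [[0, 0, 0], 0], [[0, 0, 0], 0], [[0, 0, 0], 0]], "grip": 1, "grip_force": 15}}

```text
time_s: 3.65
tool_pos: [0.4312, -0.2496, 0.168]
tool_rot: [179.9, -0.0, 80.2]
force: [0.4, 0.8, 0.6]
grip_width: 0.0243
grasp_force: 0.0
```

Request:
{"name": "arm_command", "arguments": {"series": [[[0, 0, 0], 0], [[0, 0, 0], 0], [[0, 0, 0], 0], [[0, 0, 0], 0], [[0, 0, 0], 0]]}}

```text
time_s: 4.15
tool_pos: [0.4301, -0.2494, 0.167]
tool_rot: [-179.9, -0.0, 80.1]
force: [-3.4, 1.1, 2.0]
grip_width: 0.0091
grasp_force: 15.0
```

Request:
{"name": "arm_command", "arguments": {"series": [[[0, 5, -13], 0], [[0, 10, -25], 0], [[0, 17, -37], 0], [[0, 25, -48], 0], [[0, 34, -58], 0]]}}

```text
time_s: 4.65
tool_pos: [0.4628, -0.2553, 0.2264]
tool_rot: [-179.8, -0.0, 80.1]
force: [-7.7, 0.5, 2.4]
grip_width: 0.0094
grasp_force: 15.0
```

The bar is held and following the arc.

Request:
{"name": "arm_command", "arguments": {"series": [[[0, 10, -10], 0], [[0, 20, -18], 0], [[0, 31, -26], 0], [[0, 43, -33], 0], [[0, 56, -39], 0]]}}

```text
time_s: 5.15
tool_pos: [0.5192, -0.2656, 0.2669]
tool_rot: [-180.0, 0.0, 80.1]
force: [-5.3, -0.2, 2.8]
grip_width: 0.0093
grasp_force: 15.0
```

Request:
{"name": "arm_command", "arguments": {"series": [[[0, 13, -5], 0], [[0, 26, -8], 0], [[0, 39, -10], 0], [[0, 53, -12], 0], [[0, 67, -12], 0]]}}

```text
time_s: 5.65
tool_pos: [0.586, -0.2776, 0.2783]
tool_rot: [179.9, 0.1, 80.1]
force: [-3.7, -1.1, 1.7]
grip_width: 0.0092
grasp_force: 15.0
```

Request:
{"name": "arm_command", "arguments": {"series": [[[0, 14, 1], 0], [[0, 27, 4], 0], [[0, 40, 7], 0], [[0, 49, 10], 0], [[0, 49, 10], 0]]}}

```text
time_s: 6.15
tool_pos: [0.6355, -0.2864, 0.2669]
tool_rot: [179.8, 0.2, 80.1]
force: [2.0, -5.6, -0.3]
grip_width: 0.0094
grasp_force: 15.0
```

Request:
{"name": "arm_command", "arguments": {"series": [[[0, 0, 0], 0], [[0, 0, 0], 0], [[0, 0, 0], 0], [[0, 0, 0], 0], [[0, 0, 0], 0]], "grip": 0.45}}

```text
time_s: 6.65
tool_pos: [0.6336, -0.2841, 0.2663]
tool_rot: [180.0, -0.0, 80.2]
force: [-0.0, -0.6, -0.4]
grip_width: 0.0236
grasp_force: 0.0
```

Request:
{"name": "arm_command", "arguments": {"series": [[[0, 0, -20], 0], [[0, 0, -40], 0], [[0, 0, -60], 0], [[0, 0, -80], 0], [[0, 0, -95], 0]]}}

```text
time_s: 7.15
tool_pos: [0.6337, -0.2846, 0.3628]
tool_rot: [179.9, -0.0, 80.2]
force: [0.7, 0.0, -1.0]
grip_width: 0.024
grasp_force: 0.0
```

Request:
{"name": "arm_command", "arguments": {"series": [[[41, -26, 0], 0], [[82, -52, 0], 0], [[123, -78, 0], 0], [[164, -105, 0], 0], [[206, -132, 0], 0]], "grip": -1}}

```text
time_s: 7.65
tool_pos: [0.5376, -0.0575, 0.3613]
tool_rot: [180.0, -0.0, 80.1]
force: [1.1, 0.5, -0.5]
grip_width: 0.056
grasp_force: 0.0
```

Request:
{"name": "arm_command", "arguments": {"series": [[[41, -26, 0], -0.14], [[82, -52, 0], -0.29], [[123, -78, 0], -0.44], [[164, -105, 0], -0.59], [[206, -132, 0], -0.74]]}}

```text
time_s: 8.15
tool_pos: [0.4427, 0.1678, 0.3617]
tool_rot: [179.9, -0.0, 122.9]
force: [0.7, -0.1, -0.3]
grip_width: 0.0855
grasp_force: 0.0
```

Request:
{"name": "arm_command", "arguments": {"series": [[[0, 0, 25], -0.14], [[0, 0, 50], -0.29], [[0, 0, 75], -0.44], [[0, 0, 100], -0.59], [[0, 0, 120], -0.74]]}}

```text
time_s: 8.65
tool_pos: [0.4433, 0.1662, 0.2399]
tool_rot: [-180.0, -0.0, 165.3]
force: [0.0, -0.0, 0.5]
grip_width: 0.0868
grasp_force: 0.0
```

```bash
python3 - <<'E'
from h import *
p,d,K,T,c=cam('wrist'); cv2.imwrite('pics/w2.png',p)
W=cloud(d,K,T)
P=W.reshape(-1,3)
m=(abs(P[:,0]-.443)<.075)&(abs(P[:,1]-.167)<.06)&(P[:,2]>.015)&(P[:,2]<.05)
Q=P[m];r=cv2.minAreaRect((Q[:,:2]*1000).astype(np.float32))
print(len(Q),r,np.percentile(Q[:,2],[5,50,95]),env.get_obs()['tool_rot'],env.get_obs()['tool_pos'],env.get_obs()['qpos'].round(1))
a=np.radians(-11);l=(Q[:,:2]-[.443,.167])@[np.cos(a),np.sin(a)]
for lo in range(-60,60,10):
    s=Q[(l*1000>=lo)&(l*1000<lo+10)]
    if len(s): w=(s[:,:2]-[.443,.167])@[-np.sin(a),np.cos(a)]; print(lo,len(s),s[:,2].mean().round(3),w.min().round(3),w.max().round(3))
E
```

```text
2573 ((440.6935119628906, 166.59616088867188), (36.45236587524414, 94.73831176757812), 79.17526245117188) [0.02671922 0.02931428 0.03064602] [-179.77682279   -0.24605729  165.62208426] [0.44182633 0.1653846  0.2368728 ] [-47.3  -4.3  22.5 107.3   1.7  77.   50.4]
-50 303 0.029 -0.019 0.017
-40 295 0.03 -0.019 0.017
-30 285 0.03 -0.019 0.017
-20 284 0.03 -0.019 0.017
-10 274 0.029 -0.019 0.017
0 266 0.029 -0.019 0.017
10 259 0.029 -0.018 0.017
20 229 0.028 -0.019 0.017
30 256 0.028 -0.017 0.016
40 122 0.029 -0.018 0.016
```

The depth data confirms the carton: 36 x 95 mm with flap, top at 30 mm, long axis at -11°. I'll grasp it.

Request:
{"name": "arm_command", "arguments": {"series": [[[0, 0, 48], -0.06], [[0, 0, 96], -0.06], [[0, 0, 144], -0.06], [[0, 0, 190], -0.06], [[0, 0, 227], -0.06]]}}

```text
time_s: 9.2
tool_pos: [0.4435, 0.1663, 0.0127]
tool_rot: [-180.0, -0.0, 168.2]
force: [-0.3, 0.6, -0.4]
grip_width: 0.087
grasp_force: 0.0
```

Request:
{"name": "arm_command", "arguments": {"series": [[[0, 0, 0], 0], [[0, 0, 0], 0], [[0, 0, 0], 0], [[0, 0, 0], 0], [[0, 0, 0], 0]], "grip": 1, "grip_force": 10}}

```text
time_s: 9.7
tool_pos: [0.4447, 0.1669, 0.0155]
tool_rot: [179.9, 0.1, 168.4]
force: [0.8, 0.3, -0.3]
grip_width: 0.0552
grasp_force: 0.0
```

Request:
{"name": "arm_command", "arguments": {"series": [[[0, 0, 0], 0], [[0, 0, 0], 0], [[0, 0, 0], 0], [[0, 0, 0], 0], [[0, 0, 0], 0]]}}

```text
time_s: 10.2
tool_pos: [0.4441, 0.1665, 0.0145]
tool_rot: [180.0, -0.0, 168.4]
force: [-2.0, 0.5, 4.9]
grip_width: 0.0359
grasp_force: 10.0
```

Request:
{"name": "arm_command", "arguments": {"series": [[[0, 0, -40], 0], [[0, 0, -80], 0], [[0, 0, -125], 0], [[0, 0, -170], 0], [[0, 0, -215], 0]]}}

```text
time_s: 10.7
tool_pos: [0.4437, 0.1661, 0.2308]
tool_rot: [180.0, 0.0, 168.4]
force: [0.5, 0.0, -0.2]
grip_width: 0.0363
grasp_force: 10.0
```

Carton held, and the tool yaw already suits the box. I'll carry it over and drop it in.

Request:
{"name": "arm_command", "arguments": {"series": [[[-13, -41, 0], 0], [[-26, -82, 0], 0], [[-39, -123, 0], 0], [[-52, -164, 0], 0], [[-65, -205, 0], 0]]}}

```text
time_s: 11.2
tool_pos: [0.4662, -0.0492, 0.229]
tool_rot: [180.0, 0.0, 168.4]
force: [0.2, -0.2, 0.3]
grip_width: 0.036
grasp_force: 10.0
```

Request:
{"name": "arm_command", "arguments": {"series": [[[-13, -41, 0], 0], [[-26, -82, 0], 0], [[-39, -123, 0], 0], [[-52, -164, 0], 0], [[-65, -205, 0], 0]]}}

```text
time_s: 11.7
tool_pos: [0.4888, -0.2629, 0.2292]
tool_rot: [180.0, 0.0, 168.4]
force: [0.5, 1.0, 0.0]
grip_width: 0.0362
grasp_force: 10.0
```

```bash
python3 - <<'E'
from h import *
p,d,K,T,c=cam('wrist'); cv2.imwrite('pics/w3.png',p)
E
```

```text
(no output)
```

View pics/w3.png

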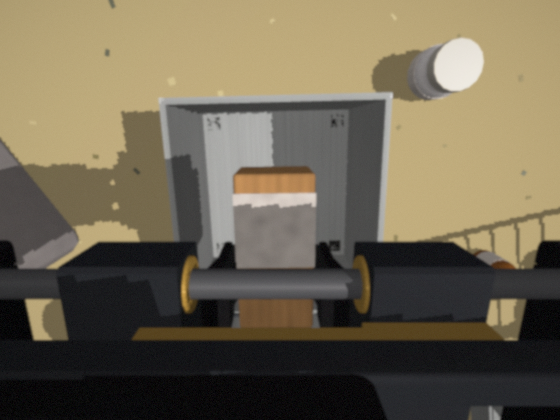

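The carton sits at columns 235–317, centred over the open box (columns 165–390). I'll lower and release.

Request:
{"name": "arm_command", "arguments": {"series": [[[0, 0, 30], 0], [[0, 0, 60], 0], [[0, 0, 90], 0], [[0, 0, 115], 0], [[0, 0, 125], 0]]}}

```text
time_s: 12.25
tool_pos: [0.487, -0.2603, 0.1014]
tool_rot: [180.0, -0.3, 168.4]
force: [-0.4, 0.3, -0.8]
grip_width: 0.0359
grasp_force: 10.0
```

Request:
{"name": "arm_command", "arguments": {"series": [[[0, 0, 0], 0], [[0, 0, 0], 0], [[0, 0, 0], 0], [[0, 0, 0], 0], [[0, 0, 0], 0]], "grip": -0.3}}

```text
time_s: 12.75
tool_pos: [0.4893, -0.2615, 0.105]
tool_rot: [180.0, 0.1, 168.4]
force: [0.1, -0.0, -0.4]
grip_width: 0.056
grasp_force: 0.0
```

Request:
{"name": "arm_command", "arguments": {"series": [[[0, 0, -45], 0], [[0, 0, -90], 0], [[0, 0, -135], 0], [[0, 0, -180], 0], [[0, 0, -225], 0]]}}

```text
time_s: 13.25
tool_pos: [0.4884, -0.2615, 0.3316]
tool_rot: [180.0, 0.1, 168.4]
force: [-0.6, -0.1, -0.8]
grip_width: 0.0568
grasp_force: 0.0
```

```bash
python3 - <<'E'
from h import *
print(env.get_obs()['qpos'].round(1),env.get_obs()['tool_pos'])
p,d,K,T,c=cam('wrist'); W=cloud(d,K,T).reshape(-1,3)
m=(abs(W[:,0]-.489)<.07)&(abs(W[:,1]+.26)<.07)&(W[:,2]<.11)
print(np.percentile(W[m][:,2],[2,25,50,75,98]))
E
```

```text
[-24.9   6.   55.1  89.2  -5.   87.3 108.7] [ 0.48840669 -0.26148316  0.33155622]
[0.0006192  0.0019781  0.0026868  0.00373474 0.03351126]
```

The carton lies in the box, with readings up to 33 mm above the floor. For the ball the tool must be slanted. The commands only turn about the tool's z, so I'll see what happens to the orientation at the edge of reach, in free space above the rack.

Request:
{"name": "arm_command", "arguments": {"series": [[[-5, 33, -12], 0], [[-10, 66, -24], 0], [[-15, 99, -36], 0], [[-20, 132, -48], 0], [[-24, 164, -60], 0]]}}

```text
time_s: 13.8
tool_pos: [0.5456, -0.1043, 0.3899]
tool_rot: [180.0, 0.0, 168.4]
force: [0.9, -0.5, 0.0]
grip_width: 0.0561
grasp_force: 0.0
```

Request:
{"name": "arm_command", "arguments": {"series": [[[-5, 33, -12], -0.05], [[-10, 66, -24], -0.1], [[-15, 99, -36], -0.15], [[-20, 132, -48], -0.2], [[-24, 164, -60], -0.25]]}}

```text
time_s: 14.3
tool_pos: [0.6022, 0.0517, 0.4497]
tool_rot: [180.0, 0.0, -177.2]
force: [-0.4, -1.4, -0.0]
grip_width: 0.0568
grasp_force: 0.0
```

Request:
{"name": "arm_command", "arguments": {"series": [[[-45, 0, 0], 0], [[-90, 0, 0], 0], [[-135, 0, 0], 0], [[-180, 0, 0], 0], [[-225, 0, 0], 0]]}}

```text
time_s: 14.8
tool_pos: [0.7986, 0.0625, 0.4385]
tool_rot: [-179.1, 0.1, -177.0]
force: [0.9, 3.1, -1.6]
grip_width: 0.0565
grasp_force: 0.0
```

Request:
{"name": "arm_command", "arguments": {"series": [[[-40, 0, 0], 0], [[-80, 0, 0], 0], [[-120, 0, 0], 0], [[-160, 0, 0], 0], [[-200, 0, 0], 0]]}}

```text
time_s: 15.3
tool_pos: [0.852, 0.0658, 0.3948]
tool_rot: [-179.5, 2.2, -176.7]
force: [-0.5, -0.2, 0.6]
grip_width: 0.0563
grasp_force: 0.0
```

The tool tilts slightly outward (2°) at the limit while dropping a little. I'll push further out and up to see whether the slant grows.

Request:
{"name": "arm_command", "arguments": {"series": [[[-30, 0, -30], 0], [[-60, 0, -60], 0], [[-90, 0, -90], 0], [[-120, 0, -120], 0], [[-150, 0, -150], 0]]}}

```text
time_s: 15.8
tool_pos: [0.8441, 0.0611, 0.4343]
tool_rot: [-179.1, 4.8, -176.9]
force: [-0.1, 0.1, -0.5]
grip_width: 0.0566
grasp_force: 0.0
```

```bash
python3 - <<'E'
from h import *
o=env.get_obs();print(o['qpos'].round(1),o['tool_pos'],o['tool_rot'])
E
```

```text
[ -7.9  56.   60.8   3.3 -57.7 117.6  89.2] [0.84413797 0.06111192 0.4342889 ] [-179.07779996    4.78499438 -176.92232337]
```

Joint 4 is straight and joint 6 at its limit, so going higher should slant the tool outward. I'll go up.

Request:
{"name": "arm_command", "arguments": {"series": [[[0, 0, -40], 0], [[0, 0, -80], 0], [[0, 0, -120], 0], [[0, 0, -160], 0], [[0, 0, -200], 0]]}}

```text
time_s: 16.3
tool_pos: [0.8206, 0.0628, 0.5127]
tool_rot: [-179.6, 9.8, -176.6]
force: [-0.5, -0.1, -0.3]
grip_width: 0.0569
grasp_force: 0.0
```

Request:
{"name": "arm_command", "arguments": {"series": [[[-40, 0, 0], 0], [[-80, 0, 0], 0], [[-120, 0, 0], 0], [[-160, 0, 0], 0], [[-200, 0, 0], 0]]}}

```text
time_s: 16.8
tool_pos: [0.8692, 0.0604, 0.4707]
tool_rot: [-179.2, 12.1, -176.9]
force: [-0.5, -0.2, 0.8]
grip_width: 0.0564
grasp_force: 0.0
```

```bash
python3 - <<'E'
from h import *
o=env.get_obs();print(o['qpos'].round(1),o['tool_pos'],o['tool_rot'])
E
```

```text
[ -7.8  53.9  61.3   3.4 -58.2 112.4  89.3] [0.86917805 0.06042813 0.47070414] [-179.23738679   12.09425207 -176.86007537]
```

The slant grows (12°) and persists. I'll keep going up.

Request:
{"name": "arm_command", "arguments": {"series": [[[-8, 0, -40], 0], [[-16, 0, -80], 0], [[-24, 0, -120], 0], [[-32, 0, -160], 0], [[-40, 0, -200], 0]]}}

```text
time_s: 17.3
tool_pos: [0.8004, 0.0565, 0.5746]
tool_rot: [-179.3, 14.4, -176.9]
force: [-10.7, -0.7, -3.4]
grip_width: 0.0566
grasp_force: 0.0
```

Request:
{"name": "arm_command", "arguments": {"series": [[[-12, 0, -40], 0], [[-24, 0, -80], 0], [[-36, 0, -120], 0], [[-48, 0, -160], 0], [[-60, 0, -200], 0]]}}

```text
time_s: 17.8
tool_pos: [0.7704, 0.0566, 0.6363]
tool_rot: [-179.8, 18.7, -176.6]
force: [0.3, 0.0, 0.4]
grip_width: 0.0566
grasp_force: 0.0
```

Request:
{"name": "arm_command", "arguments": {"series": [[[-14, 0, -40], 0], [[-28, 0, -80], 0], [[-42, 0, -120], 0], [[-56, 0, -160], 0], [[-70, 0, -200], 0]]}}

```text
time_s: 18.3
tool_pos: [0.74, 0.054, 0.6923]
tool_rot: [-179.9, 22.9, -176.6]
force: [1.1, -0.5, -0.3]
grip_width: 0.0564
grasp_force: 0.0
```

Request:
{"name": "arm_command", "arguments": {"series": [[[-16, 0, -38], 0], [[-32, 0, -76], 0], [[-48, 0, -114], 0], [[-64, 0, -152], 0], [[-80, 0, -190], 0]]}}

```text
time_s: 18.8
tool_pos: [0.707, 0.0515, 0.7436]
tool_rot: [-180.0, 27.0, -176.6]
force: [-0.2, 0.2, 0.1]
grip_width: 0.0567
grasp_force: 0.0
```

Request:
{"name": "arm_command", "arguments": {"series": [[[-18, 0, -37], 0], [[-36, 0, -74], 0], [[-54, 0, -111], 0], [[-72, 0, -148], 0], [[-90, 0, -185], 0]]}}

```text
time_s: 19.3
tool_pos: [0.6725, 0.0483, 0.7901]
tool_rot: [179.9, 30.8, -176.6]
force: [-0.9, -0.0, -0.6]
grip_width: 0.0567
grasp_force: 0.0
```

```bash
python3 - <<'E'
from h import *
o=env.get_obs();print(o['qpos'].round(1),o['tool_pos'],o['tool_rot'])
print(R.from_euler('xyz',o['tool_rot'],degrees=True).as_matrix().round(3))
to(.45,.20,.40); 
E
```

```text
[ -8.8  28.6  26.4   3.3 -22.6 117.6  88.4] [0.67247024 0.04834001 0.79006804] [ 179.92606129   30.83765499 -176.56565849]
[[-0.857 -0.061  0.512]
 [-0.051  0.998  0.032]
 [-0.513  0.001 -0.859]]
shift [382.8 164.4 226. ] turn None
```

The tool is now slanted 31° outward, towards the rack. I'll move to a viewpoint in front of the ball.

Request:
{"name": "arm_command", "arguments": {"series": [[[28, 12, 25], 0], [[56, 24, 50], 0], [[84, 36, 76], 0], [[112, 47, 102], 0], [[139, 58, 127], 0]], "grip": -1}}

```text
time_s: 19.8
tool_pos: [0.6247, 0.0945, 0.6403]
tool_rot: [-180.0, 30.8, -176.5]
force: [0.8, -1.9, 1.1]
grip_width: 0.0845
grasp_force: 0.0
```

Request:
{"name": "arm_command", "arguments": {"series": [[[28, 12, 25], 0], [[56, 24, 50], 0], [[84, 36, 76], 0], [[112, 47, 102], 0], [[139, 58, 127], 0]]}}

```text
time_s: 20.3
tool_pos: [0.5664, 0.15, 0.4601]
tool_rot: [180.0, 30.7, -176.5]
force: [0.1, 1.1, 1.0]
grip_width: 0.0873
grasp_force: 0.0
```

Request:
{"name": "arm_command", "arguments": {"series": [[[28, 12, 25], 0], [[56, 24, 50], 0], [[84, 36, 76], 0], [[112, 47, 102], 0], [[139, 58, 127], 0]]}}

```text
time_s: 20.8
tool_pos: [0.5086, 0.2042, 0.2798]
tool_rot: [180.0, 30.7, -176.5]
force: [0.2, 0.9, 0.6]
grip_width: 0.0867
grasp_force: 0.0
```

```bash
python3 - <<'E'
from h import *
o=env.get_obs();print(o['qpos'].round(1),o['tool_pos'],o['tool_rot'])
p,d,K,T,c=cam('wrist'); cv2.imwrite('pics/w4.png',p); W=cloud(d,K,T); np.savez('w4.npz',p=p,d=d,W=W)
P=W.reshape(-1,3)
Q=P[(abs(P[:,0]-.624)<.05)&(abs(P[:,1]-.222)<.045)&(P[:,2]>.008)&(P[:,2]<.06)]
print('ball',len(Q),np.percentile(Q,[1,50,99],axis=0).round(3).tolist())
Q=P[(abs(P[:,0]-.60)<.06)&(P[:,1]>.28)&(P[:,1]<.36)&(P[:,2]>.02)&(P[:,2]<.15)]
print('leg',len(Q),np.percentile(Q,[1,50,99],axis=0).round(3).tolist() if len(Q) else '')
Q=P[(abs(P[:,0]-.60)<.06)&(P[:,1]>.1)&(P[:,1]<.3)&(P[:,2]>.18)&(P[:,2]<.25)]
print('edge',len(Q),np.percentile(Q,[1,50,99],axis=0).round(3).tolist() if len(Q) else '')
E
```

```text
[-44.3 -16.    7.9 118.1  22.9  53.3  47.4] [0.50861549 0.2041823  0.27984194] [ 179.99469384   30.74374897 -176.54324067]
ball 1180 [[0.599, 0.199, 0.011], [0.611, 0.221, 0.039], [0.635, 0.249, 0.049]]
leg 694 [[0.598, 0.317, 0.022], [0.6, 0.32, 0.08], [0.657, 0.326, 0.149]]
edge 249 [[0.608, 0.139, 0.211], [0.65, 0.231, 0.22], [0.66, 0.294, 0.221]]
```

View pics/w4.png

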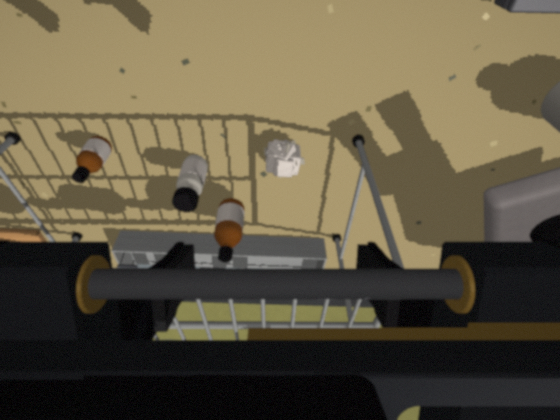

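The picture shows the ball at (284,158), the front-left leg at (360,141) and the tub at (190,180). Ball centre ≈(0.624,0.224), leg (0.600,0.320). I'll come in centred at y≈0.213 so the wide gripper body clears the leg.

Request:
{"name": "arm_command", "arguments": {"series": [[[10, 0, 30], 0], [[20, 1, 60], 0], [[32, 1, 90], 0], [[32, 1, 116], 0], [[32, 1, 136], 0]]}}

```text
time_s: 21.35
tool_pos: [0.5521, 0.2071, 0.1477]
tool_rot: [-180.0, 30.7, -176.5]
force: [0.9, 0.6, 0.8]
grip_width: 0.0872
grasp_force: 0.0
```

Request:
{"name": "arm_command", "arguments": {"series": [[[0, 0, 15], 0], [[0, 0, 30], 0], [[0, 0, 45], 0], [[0, 0, 60], 0], [[0, 0, 70], 0]]}}

```text
time_s: 21.85
tool_pos: [0.5882, 0.2095, 0.0883]
tool_rot: [-180.0, 30.8, -176.6]
force: [-0.2, 0.1, -0.1]
grip_width: 0.087
grasp_force: 0.0
```

```bash
python3 - <<'E'
from h import *
o=env.get_obs();print(o['qpos'].round(1),o['tool_pos'],o['tool_rot'],o['force']); to(.628,.213,.0185)
E
```

```text
[-41.1   5.4  12.  122.9  27.6  26.3  41.9] [0.58824193 0.20954024 0.08834605] [-179.97719535   30.78064417 -176.55511656] [-0.22977834  0.11373467 -0.13365631]
shift [ 1.5  1.1 80.4] turn None
```

Request:
{"name": "arm_command", "arguments": {"series": [[[1, 1, 16], 0], [[1, 1, 32], 0], [[1, 1, 48], 0], [[1, 1, 64], 0], [[1, 1, 80], 0]]}}

```text
time_s: 22.35
tool_pos: [0.6284, 0.2135, 0.0195]
tool_rot: [180.0, 30.8, -176.6]
force: [0.2, -0.2, 0.3]
grip_width: 0.087
grasp_force: 0.0
```

Request:
{"name": "arm_command", "arguments": {"series": [[[0, 0, 0], 0], [[0, 0, 0], 0], [[0, 0, 0], 0], [[0, 0, 0], 0], [[0, 0, 0], 0]], "grip": 1, "grip_force": 8}}

```text
time_s: 22.85
tool_pos: [0.6276, 0.2137, 0.0205]
tool_rot: [179.9, 30.9, -176.6]
force: [-0.1, 0.0, -0.4]
grip_width: 0.0548
grasp_force: 0.0
```

Request:
{"name": "arm_command", "arguments": {"series": [[[0, 0, 0], 0], [[0, 0, 0], 0], [[0, 0, 0], 0], [[0, 0, 0], 0], [[0, 0, 0], 0]]}}

```text
time_s: 23.35
tool_pos: [0.6278, 0.2136, 0.0201]
tool_rot: [179.9, 30.8, -176.6]
force: [-2.4, 0.4, 5.1]
grip_width: 0.0467
grasp_force: 7.9
```

The ball is gripped at 47 mm. I'll retreat along the same slant.

Request:
{"name": "arm_command", "arguments": {"series": [[[0, 0, -20], 0], [[0, 0, -45], 0], [[0, 0, -75], 0], [[0, 0, -110], 0], [[0, 0, -145], 0]]}}

```text
time_s: 23.85
tool_pos: [0.5521, 0.208, 0.1441]
tool_rot: [-180.0, 30.7, -176.6]
force: [0.7, -0.1, 0.0]
grip_width: 0.0469
grasp_force: 7.9
```

Request:
{"name": "arm_command", "arguments": {"series": [[[0, 0, -35], 0], [[0, 0, -70], 0], [[0, 0, -105], 0], [[0, 0, -140], 0], [[0, 0, -170], 0]]}}

```text
time_s: 24.35
tool_pos: [0.4822, 0.2111, 0.2729]
tool_rot: [-179.6, 30.3, -176.4]
force: [-0.4, -0.4, 0.6]
grip_width: 0.0466
grasp_force: 7.9
```

```bash
python3 - <<'E'
from h import *
o=env.get_obs();print(o['qpos'].round(1),o['tool_pos'],o['tool_rot'],o['grip_width']); to(.48,-.25,.27); print('mid');to(.47,0,.29)
E
```

```text
[-23.6 -17.1 -11.8 119.5  15.8  52.4  50.9] [0.48221396 0.21112649 0.27288842] [-179.60135406   30.25456136 -176.43707051] 0.04664442691567794
shift [  28.1 -460.2   -9.9] turn None
mid
shift [  13.2 -210.1  -26.1] turn None
```

Request:
{"name": "arm_command", "arguments": {"series": [[[0, -45, -4], 0], [[1, -90, -4], 0], [[2, -138, -4], 0], [[3, -187, -4], 0], [[3, -236, -4], 0]]}}

```text
time_s: 24.85
tool_pos: [0.5262, 0.0363, 0.2315]
tool_rot: [-179.5, 28.5, -176.6]
force: [0.5, -0.1, -0.1]
grip_width: 0.0468
grasp_force: 7.9
```

Request:
{"name": "arm_command", "arguments": {"series": [[[0, -47, 0], 0], [[1, -94, 0], 0], [[2, -141, 0], 0], [[3, -190, 0], 0], [[3, -236, 0], 0]]}}

```text
time_s: 25.35
tool_pos: [0.5365, -0.1998, 0.2332]
tool_rot: [-179.5, 28.6, -176.7]
force: [0.6, -0.3, -0.1]
grip_width: 0.0468
grasp_force: 7.9
```

```bash
python3 - <<'E'
from h import *
o=env.get_obs();print(o['qpos'].round(1),o['tool_pos'],o['tool_rot'],o['grip_width']); to(.495,-.262,.165)
p,d,K,T,c=cam('wrist'); cv2.imwrite('pics/w5.png',p)
E
```

```text
[ 20.3  -8.7   5.2 117.1 -16.7  47.2 127.6] [ 0.53645563 -0.19983404  0.23316913] [-179.52018696   28.60807025 -176.67475597] 0.04684670569064558
shift [ 72.1 -59.3  38.8] turn None
```

View pics/w5.png

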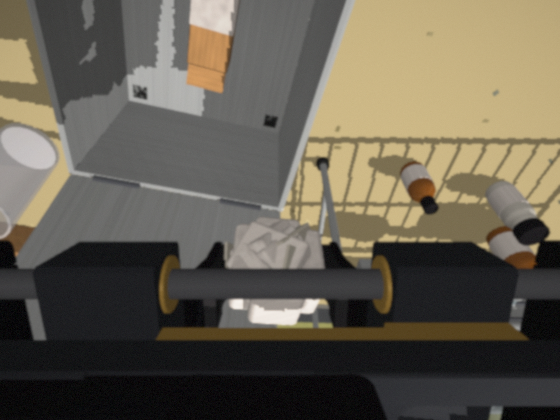

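The picture shows the carton inside the box (top), the ball held at (275,265), and the bottles still standing. I'll move over the box and lower.

Request:
{"name": "arm_command", "arguments": {"series": [[[15, -30, 0], 0], [[40, -59, 0], 0], [[55, -59, 15], 0], [[65, -59, 30], 0], [[72, -59, 39], 0]]}}

```text
time_s: 25.9
tool_pos: [0.4949, -0.2589, 0.1633]
tool_rot: [-179.6, 28.5, -176.7]
force: [0.1, 1.2, -0.4]
grip_width: 0.0468
grasp_force: 7.9
```

```bash
python3 - <<'E'
from h import *
o=env.get_obs();print(o['qpos'].round(1),o['tool_pos'],o['tool_rot'],o['grip_width']); to(.492,-.262,.165)
E
```

```text
[ 22.9  -5.3  12.5 122.4 -24.2  42.3 143.8] [ 0.49491513 -0.25888073  0.16329217] [-179.62998719   28.50703352 -176.70962014] 0.046756838101194347
shift [ 1.9 -3.  -3. ] turn None
```

Request:
{"name": "arm_command", "arguments": {"series": [[[0, -3, 0], 0], [[0, -3, 0], 0], [[0, -3, 0], 0], [[0, -3, 0], 0], [[0, -3, 0], 0]], "grip": -0.7}}

```text
time_s: 26.4
tool_pos: [0.4969, -0.2625, 0.1664]
tool_rot: [-179.5, 28.7, -176.6]
force: [-0.3, -0.3, 0.1]
grip_width: 0.0722
grasp_force: 0.0
```

Request:
{"name": "arm_command", "arguments": {"series": [[[0, 0, -30], 0], [[0, 0, -60], 0], [[0, 0, -90], 0], [[0, 0, -120], 0], [[0, 0, -140], 0]]}}

```text
time_s: 26.9
tool_pos: [0.4293, -0.2658, 0.2909]
tool_rot: [-179.4, 28.8, -176.6]
force: [-3.1, -0.4, 4.9]
grip_width: 0.0737
grasp_force: 0.0
```

```bash
python3 - <<'E'
from h import *
o=env.get_obs();print(o['qpos'].round(1),o['tool_pos'],o['tool_rot'],o['grip_width'])
p,d,K,T,c=cam('wrist'); q,_,_,_,_=cam('top')
cv2.imwrite('pics/w6.png',np.hstack([cv2.resize(p,(400,300)),cv2.resize(q[110:270,180:410],(400,300))]))
W=cloud(d,K,T).reshape(-1,3)
# lid plane fit: points above rim behind hinge
m=(W[:,2]>.15)&(W[:,2]<.30)&(W[:,0]>.54)&(W[:,0]<.64)&(W[:,1]<-.2)&(W[:,1]>-.35)
Q=W[m];print(len(Q))
if len(Q)>50: print(np.linalg.lstsq(np.c_[Q[:,1:],np.ones(len(Q))],Q[:,0],rcond=None)[0], np.percentile(Q,[5,50,95],axis=0))
E
```

```text
[ 30.1 -17.3  10.2 117.  -18.7  59.6 140.3] [ 0.42928594 -0.26583204  0.29093552] [-179.41160111   28.77329826 -176.58608202] 0.07373640949353258
6830
[0.17972585 0.10712154 0.61148425] [[ 0.5714478  -0.33442642  0.15349567]
 [ 0.58270765 -0.28301271  0.2206791 ]
 [ 0.59680122 -0.20970908  0.25294652]]
```

View pics/w6.png

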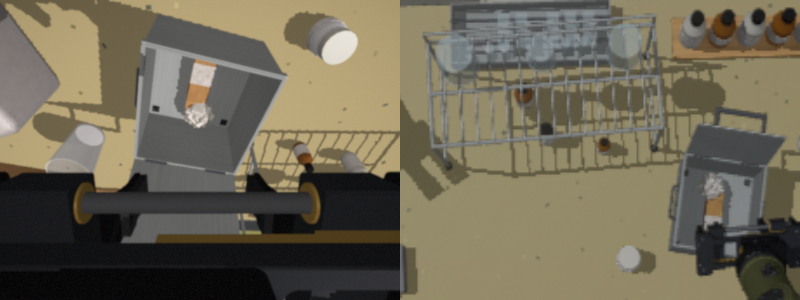

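Both pieces are in the box: ball at (198,115) and carton at (203,80) in the left half. The lid stands at 96°. To shut it I'll hook the closed fingertips over the free edge from behind and push it down along its arc.

Request:
{"name": "arm_command", "arguments": {"series": [[[-28, -3, -1], 0], [[-56, -6, -2], 0], [[-84, -10, -3], 0], [[-112, -13, -4], 0], [[-139, -16, -4], 0]], "grip": 1}}

```text
time_s: 27.5
tool_pos: [0.5512, -0.2735, 0.3586]
tool_rot: [-179.5, 28.7, -176.6]
force: [0.7, 0.6, -0.1]
grip_width: 0.0415
grasp_force: 0.0
```

Request:
{"name": "arm_command", "arguments": {"series": [[[-20, -3, 0], 0], [[-40, -6, 0], 0], [[-60, -9, 1], 0], [[-80, -14, 2], 0], [[-87, -14, 2], 0]]}}

```text
time_s: 28.0
tool_pos: [0.6297, -0.2827, 0.3983]
tool_rot: [-179.5, 28.7, -176.5]
force: [0.2, -0.1, -0.2]
grip_width: 0.0039
grasp_force: 0.0
```

```bash
cat > arc.py <<'E'
from h import *
import sys
o=env.get_obs();M=R.from_euler('xyz',o['tool_rot'],degrees=True).as_matrix();x,z=M[:,0],M[:,2]
print(o['qpos'].round(1),o['tool_pos'].round(4),o['tool_rot'].round(1),o['grip_width'].round(4),o['force'].round(1))
b=np.array([.985,-.174,0]);k=np.array([0,0,1.]);H=np.array([.577,-.275,.13])
def tcp(th,rho=.168,gap=0):
    t=np.radians(th);A=-np.cos(t)*b+np.sin(t)*k;N=np.sin(t)*b+np.cos(t)*k
    n=.004+gap-.010*(x@N)
    return H+rho*A+n*N-.008*z
p0=o['tool_pos']
print('start',np.array([.628,-.284,.304]),(M.T@(np.array([.628,-.284,.304])-p0)*1000).round())
for th in map(float,sys.argv[1:]):
    p=tcp(th);print(th,p.round(3),(M.T@(p-p0)*1000).round())
E
python3 arc.py 96 90 80 70 60 50 40 30 20 10 0
```

```text
Traceback (most recent call last):
  File "arc.py", line 4, in <module>
    print(o['qpos'].round(1),o['tool_pos'].round(4),o['tool_rot'].round(1),o['grip_width'].round(4),o['force'].round(1))
                                                                           ^^^^^^^^^^^^^^^^^^^^^
AttributeError: 'float' object has no attribute 'round'
```

```bash
sed -i "s/o\['grip_width'\].round(4)/o['grip_width']/" arc.py; python3 arc.py 96 90 80 70 60 50 40 30 20 10 0
```

```text
[ 25.3   3.2   4.5  87.  -16.5  65.9 126.7] [ 0.6297 -0.2827  0.3983] [-179.5   28.7 -176.5] 0.003905423048565675 [ 0.2 -0.1 -0.2]
start [ 0.628 -0.284  0.304] [47. -0. 82.]
96.0 [ 0.602 -0.28   0.303] [70.  5. 71.]
90.0 [ 0.586 -0.277  0.305] [83.  9. 61.]
80.0 [ 0.557 -0.272  0.305] [108.  15.  48.]
70.0 [ 0.529 -0.267  0.3  ] [135.  22.  39.]
60.0 [ 0.502 -0.263  0.289] [163.  28.  35.]
50.0 [ 0.477 -0.258  0.274] [192.  34.  36.]
40.0 [ 0.455 -0.254  0.255] [220.  39.  42.]
30.0 [ 0.436 -0.251  0.232] [248.  44.  54.]
20.0 [ 0.422 -0.248  0.205] [273.  47.  70.]
10.0 [ 0.412 -0.247  0.176] [295.  50.  91.]
0.0 [ 0.408 -0.246  0.146] [314.  51. 116.]
```

```bash
cat > a.sed <<'E'
s/H=np.array(\[.577,-.275,.13\])/H=np.array([.577,-.275,.13])-.068*np.array([.174,.985,0])/
s/p=tcp(th)/p=tcp(th,np.interp(th,[30,60],[.125,.168]))/
s/\[.628,-.284,.304\]/[.616,-.351,.304]/g
E
sed -i -f a.sed arc.py; python3 arc.py 96 90 80 70 60 50 40 30 20 10 0
```

```text
[ 25.3   3.2   4.5  87.  -16.5  65.9 126.7] [ 0.6297 -0.2827  0.3983] [-179.5   28.7 -176.5] 0.003905423048565675 [ 0.2 -0.1 -0.2]
start [ 0.616 -0.351  0.304] [ 61. -67.  75.]
96.0 [ 0.59  -0.347  0.303] [ 84. -62.  64.]
90.0 [ 0.574 -0.344  0.305] [ 97. -58.  54.]
80.0 [ 0.545 -0.339  0.305] [122. -51.  41.]
70.0 [ 0.517 -0.334  0.3  ] [148. -45.  32.]
60.0 [ 0.49  -0.33   0.289] [177. -38.  28.]
50.0 [ 0.474 -0.327  0.263] [203. -34.  43.]
40.0 [ 0.465 -0.325  0.237] [224. -32.  62.]
30.0 [ 0.461 -0.324  0.21 ] [240. -31.  83.]
20.0 [ 0.449 -0.322  0.191] [260. -28.  95.]
10.0 [ 0.442 -0.321  0.169] [277. -26. 111.]
0.0 [ 0.438 -0.32   0.146] [291. -25. 129.]
```

Request:
{"name": "arm_command", "arguments": {"series": [[[0, -35, 0], 0], [[0, -67, 0], 0], [[20, -67, 25], 0], [[41, -67, 50], 0], [[61, -67, 75], 0]]}}

```text
time_s: 28.5
tool_pos: [0.6132, -0.3519, 0.3022]
tool_rot: [-179.5, 28.6, -176.7]
force: [-1.1, -0.0, -0.8]
grip_width: 0.0008
grasp_force: 0.0
```

Request:
{"name": "arm_command", "arguments": {"series": [[[12, 3, -6], 0], [[23, 5, -11], 0], [[36, 9, -21], 0], [[48, 12, -28], 0], [[61, 16, -34], 0]]}}

```text
time_s: 29.0
tool_pos: [0.5431, -0.3403, 0.3075]
tool_rot: [-179.3, 28.9, -176.6]
force: [0.8, -1.1, 0.7]
grip_width: 0.0005
grasp_force: 0.8
```

```bash
python3 arc.py 80 70 60 50 40 30 20 10 0
```

```text
[ 3.190e+01 -1.000e-01  8.300e+00  1.007e+02 -2.220e+01  5.920e+01
  1.415e+02] [ 0.5431 -0.3403  0.3075] [-179.3   28.9 -176.6] 0.000480828719874182 [ 0.8 -1.1  0.7]
start [ 0.616 -0.351  0.304] [-62. -15.  38.]
80.0 [ 0.545 -0.339  0.305] [-1.  1.  4.]
70.0 [ 0.517 -0.334  0.3  ] [26.  7. -5.]
60.0 [ 0.49  -0.33   0.289] [54. 14. -9.]
50.0 [ 0.474 -0.327  0.263] [81. 18.  6.]
40.0 [ 0.465 -0.325  0.237] [102.  20.  24.]
30.0 [ 0.461 -0.324  0.21 ] [118.  21.  46.]
20.0 [ 0.449 -0.322  0.191] [137.  24.  58.]
10.0 [ 0.442 -0.321  0.169] [154.  26.  73.]
0.0 [ 0.438 -0.32   0.146] [169.  27.  91.]
```

Request:
{"name": "arm_command", "arguments": {"series": [[[13, 3, 0], 0], [[26, 7, -3], 0], [[40, 10, -7], 0], [[54, 14, -9], 0], [[54, 14, -9], 0]]}}

```text
time_s: 29.5
tool_pos: [0.4889, -0.3289, 0.2865]
tool_rot: [-179.5, 28.6, -176.7]
force: [-0.3, 0.2, -0.3]
grip_width: 0.0004
grasp_force: 0.0
```

```bash
python3 arc.py 60 50 40 30 20 10 0; python3 - <<'E'
from h import *
p,d,K,T,c=cam('top'); q,e,K2,T2,_=cam('wrist')
cv2.imwrite('pics/w7.png',np.hstack([cv2.resize(q,(400,300)),cv2.resize(p[130:270,300:440],(400,300),interpolation=3)]))
E
```

```text
[ 33.4  -5.3   9.5 107.9 -22.5  58.5 144.8] [ 0.4889 -0.3289  0.2865] [-179.5   28.6 -176.7] 0.0004018672449189721 [-0.3  0.2 -0.3]
start [ 0.616 -0.351  0.304] [-119.  -29.   45.]
60.0 [ 0.49  -0.33   0.289] [-3. -1. -2.]
50.0 [ 0.474 -0.327  0.263] [24.  3. 13.]
40.0 [ 0.465 -0.325  0.237] [45.  6. 32.]
30.0 [ 0.461 -0.324  0.21 ] [61.  7. 54.]
20.0 [ 0.449 -0.322  0.191] [80.  9. 65.]
10.0 [ 0.442 -0.321  0.169] [97. 11. 81.]
0.0 [ 0.438 -0.32   0.146] [111.  12.  99.]
```

View pics/w7.png

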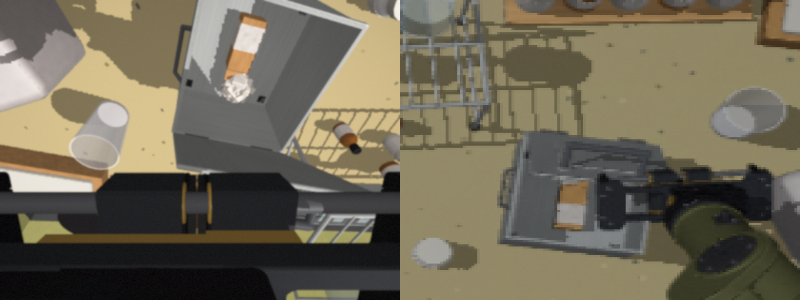

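The lid has followed: in the right half the lid with its bar now leans in over the box. I'll continue down the arc.

Request:
{"name": "arm_command", "arguments": {"series": [[[12, 1, 6], 0], [[24, 3, 13], 0], [[35, 5, 22], 0], [[45, 6, 32], 0], [[53, 7, 43], 0]]}}

```text
time_s: 30.1
tool_pos: [0.4645, -0.3237, 0.2222]
tool_rot: [-179.5, 28.7, -176.6]
force: [0.4, 0.3, 1.7]
grip_width: 0.0006
grasp_force: 0.7
```

Request:
{"name": "arm_command", "arguments": {"series": [[[8, 0, 11], 0], [[17, 1, 17], 0], [[27, 2, 22], 0], [[36, 3, 30], 0], [[44, 4, 38], 0]]}}

```text
time_s: 30.6
tool_pos: [0.4435, -0.322, 0.1683]
tool_rot: [-179.5, 28.7, -176.7]
force: [0.0, -0.4, 0.3]
grip_width: 0.0006
grasp_force: 0.6
```

```bash
python3 arc.py 10 5 0 
```

```text
[ 16.7  -5.9  29.1 121.7 -25.4  46.5 154.2] [ 0.4435 -0.322   0.1683] [-179.5   28.7 -176.7] 0.0005756933737093009 [ 0.  -0.4  0.3]
start [ 0.616 -0.351  0.304] [-215.  -39.  -37.]
10.0 [ 0.442 -0.321  0.169] [ 1.  1. -1.]
5.0 [ 0.439 -0.321  0.157] [9. 2. 8.]
0.0 [ 0.438 -0.32   0.146] [15.  2. 17.]
```

Joint 7 is close to its range limit, so I'll turn the tool back a little while pressing the lid down.

Request:
{"name": "arm_command", "arguments": {"series": [[[0, 0, 0], 0.1], [[5, 1, 5], 0.15], [[9, 2, 9], 0.2], [[12, 2, 13], 0.2], [[15, 2, 17], 0.2]]}}

```text
time_s: 31.1
tool_pos: [0.4392, -0.3196, 0.1464]
tool_rot: [174.3, 28.1, 170.4]
force: [0.3, 0.1, 6.3]
grip_width: 0.0004
grasp_force: 3.6
```

```bash
python3 arc.py 0; python3 - <<'E'
from h import *
p,d,K,T,c=cam('top'); W=cloud(d,K,T).reshape(-1,3)
m=(W[:,0]>.46)&(W[:,0]<.56)&(W[:,1]>-.27)&(W[:,1]<-.19)&(W[:,2]<.19)&(W[:,2]>.12);Q=W[m]
print(len(Q),np.linalg.lstsq(np.c_[Q[:,:2],np.ones(len(Q))],Q[:,2],rcond=None)[0],np.median(Q,0))
E
```

```text
[ 17.5  -4.7  28.9 123.6 -27.7  44.4 145.8] [ 0.4392 -0.3196  0.1464] [174.3  28.1 170.4] 0.00039565079310953713 [0.3 0.1 6.3]
start [ 0.616 -0.351  0.304] [-233.    4.  -54.]
0.0 [ 0.438 -0.32   0.146] [ 1. -1.  0.]
613 [-0.01740106 -0.02288257  0.1398537 ] [ 0.50989226 -0.22961668  0.13640345]
```

Request:
{"name": "arm_command", "arguments": {"series": [[[0, 0, 1], 0], [[1, 0, 2], 0], [[2, 0, 3], 0], [[2, 0, 3], 0], [[2, 0, 3], 0]]}}

```text
time_s: 31.65
tool_pos: [0.4397, -0.3198, 0.1458]
tool_rot: [174.2, 28.3, 170.4]
force: [-6.4, 5.3, 13.0]
grip_width: 0.0001
grasp_force: 7.7
```

```bash
cat > lid.py <<'E'
from h import *
print(env.get_obs()['force'].round(1))
p,d,K,T,c=cam('top'); W=cloud(d,K,T).reshape(-1,3)
m=(W[:,0]>.46)&(W[:,0]<.56)&(W[:,1]>-.27)&(W[:,1]<-.19)&(W[:,2]<.19)&(W[:,2]>.12);Q=W[m]
print(len(Q),np.linalg.lstsq(np.c_[Q[:,:2],np.ones(len(Q))],Q[:,2],rcond=None)[0].round(4),np.median(Q,0))
E
python3 lid.py
```

```text
[-6.4  5.3 13. ]
615 [-0.0134 -0.032   0.1355] [ 0.5097276  -0.22913382  0.13614498]
```

Request:
{"name": "arm_command", "arguments": {"series": [[[0, 0, 1], 0], [[1, 0, 2], 0], [[1, 0, 3], 0], [[1, 0, 3], 0], [[1, 0, 3], 0]]}}

```text
time_s: 32.2
tool_pos: [0.44, -0.3199, 0.1452]
tool_rot: [174.1, 28.4, 170.3]
force: [-20.7, 10.7, 33.7]
grip_width: 0.0008
grasp_force: 17.1
```

```bash
python3 lid.py
```

```text
[-20.7  10.7  33.7]
607 [-0.0149 -0.0152  0.14  ] [ 0.50964242 -0.23045602  0.13595983]
```

The lid is firmly against the rim (34 N, no further motion). I'll retreat and check.

Request:
{"name": "arm_command", "arguments": {"series": [[[-1, 0, -10], 0.05], [[-5, 0, -30], 0.1], [[-15, 0, -60], 0.1], [[-30, 0, -90], 0.1], [[-45, 0, -120], 0.1]]}}

```text
time_s: 32.75
tool_pos: [0.4202, -0.3286, 0.2674]
tool_rot: [171.3, 27.4, 163.9]
force: [-0.0, -0.5, -0.1]
grip_width: 0.0006
grasp_force: 0.0
```

```bash
python3 - <<'E'
from h import *
print(env.get_obs()['tool_pos'],env.get_obs()['qpos'].round(1),env.get_obs()['force'].round(1))
for n in ('wrist','top','scene'):
    p,d,K,T,c=cam(n); W=cloud(d,K,T).reshape(-1,3)
    m=(W[:,0]>.42)&(W[:,0]<.575)&(W[:,1]>-.33)&(W[:,1]<-.19)&(W[:,2]<.15)&(W[:,2]>.125);Q=W[m]
    if len(Q)>50: print(n,len(Q),np.linalg.lstsq(np.c_[Q[:,:2],np.ones(len(Q))],Q[:,2],rcond=None)[0].round(4),np.median(Q,0))
    if n!='wrist':
        a=np.load(f'{n}0.npz')['p']; cv2.imwrite(f'pics/{n}9.png',np.hstack([cv2.resize(x,(400,300)) for x in (a,p)]))
    m=(W[:,0]>.40)&(W[:,0]<.46)&(W[:,1]>-.31)&(W[:,1]<-.19)&(W[:,2]>.165)&(W[:,2]<.2);print('bar z',m.sum(),np.percentile(W[m][:,2],[50,90]) if m.sum() else '')
E
```

```text
[ 0.42019034 -0.32855886  0.26738561] [ 20.  -12.6  26.2 115.1 -18.4  58.2 129.9] [-0.  -0.5 -0.1]
wrist 15828 [-0.0012  0.002   0.1364] [ 0.48291546 -0.25882448  0.1351257 ]
bar z 1882 [0.17770045 0.17912082]
top 1456 [-0.0071 -0.001   0.1394] [ 0.50509888 -0.25548066  0.13601178]
bar z 60 [0.17868115 0.18421179]
scene 815 [-0.0116 -0.0005  0.1414] [ 0.50164753 -0.25393882  0.13559636]
bar z 43 [0.17717267 0.18146805]
```

View pics/top9.png

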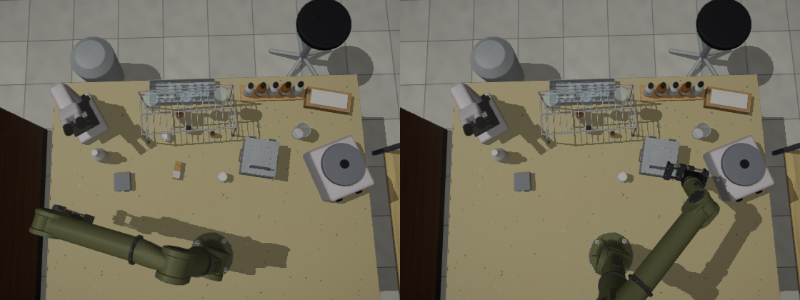

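Before and after, side by side: ball and carton are gone from the bench and everything else stands where it was. The lid is level (slope 0.001, bar top at 179 mm, as expected when shut), and the arm touches nothing. I'll hand in.

```bash
python3 -c "
from cell import env
print(env.sign_off())"
```

```text
the job is handed in; nothing more can be done
None
```

The job is handed in: the paper ball and slide carton are in the waste box, its lid is fully shut, and the last camera check showed the rack, bottles and everything else where they were, at about 33 s of the 72 s allowed.

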